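Clamp a specimen mount in the swing-jaw vise to the first click

ROBOT

A 7-joint arm with a two-finger parallel gripper is mounted at the origin on the work surface; the furniture and walls round the work are solid. World frame = base frame: x ahead of the robot, y to its left, z up, the work surface at z = 0. Lengths are in m, angles in rad, forces in N, time in s.
With the tool pointing down it reaches from about 0.425 to 1.025 m from the base axis. Payload 3.6 kg.
Tool frame: the origin (TCP) lies midway between the tips of the shut fingers; the grasp point (between the pads) lies 19 mm behind it (arm.pinch_z is the distance from the TCP to the grasp point, in m); z points along the fingers, x is the direction in which the jaws open and shut, and the axes are right-handed (so a half turn about z gives the same grasp; the last joint's range is limited). The gripper opens to 85 mm and grips with 20 to 120 N. Pads are 22 mm wide; open, the fingers measure 114 mm over their backs; the gripper's body (76 mm by 85 mm) begins 54 mm behind the grasp point. The pads swing forward as they close: fully open they stand 13 mm farther back than shut.
Start: joints at [1.016, 0.591, 0.048, 1.609, -0.033, 0.943, -0.034], TCP at [0.323, -0.649, 0.231] pointing down, gripper open.
Joint ranges: [-2.69, 2.69], [-0.47, 2.24], [-1.27, 1.36], [0.19, 2.51], [-1.53, 4.68], [0.08, 2.07], [-3.09, 3.09]. Speed limits (rad/s): [2.57, 2.57, 3.14, 3.14, 3.14, 3.14, 3.14].

INTERFACE

Orientations are given as [roll, pitch, yaw] about the fixed x, y, z axes, in that order (R = Rz(yaw) Ry(pitch) Rx(roll)).
In Python, from plant import arm gives the robot as it stands. The module is installed in compiled form; this text tells all that it offers.
- The arm moves only by the tool move_arm, never from a script. Its argument "deltas" is a list of rows, each a list of 2 entries, a list of its own where there are three numbers: the shift along the tool's x, y, z in mm, then the turn about the tool's z in degrees. A call has 1 to 12 rows; each row shifts and turns the commanded pose from where the row before left it, along the tool's axes as they then stand; what a row does not reach is not made up. A row lasts 1/8 s, in which the tool goes at most 62.5 mm and 10.7 degrees, less where a joint would pass 70% of its speed; a pose out of reach is approached as far as the arm can. A call is refused whole if a number of a shift passes 62.5 or a number of a turn 10.7, either way. A call with a gripper value outside its range is refused whole. "grip" is the finger opening in mm, from 0 to 85.4, set as the call begins (left out, the last holds). The fingers move at their own pace and stop on an object; "squeeze" is the grip in N (left out, the last holds). Time passes only in rows, so rows that do not move let the fingers close. It gives the time, the measured TCP pose, the force and the opening at its end, in the units of the state.
- arm.read_state(): the state, without advancing time (a new reading comes with each control period).
- arm.capture(name): name is "side" or "top" or "wrist"; returns the picture (480x640x3 uint8, red, green, blue); there is no depth.
- arm.calibration(name): a dict with "vfov" (degrees; the focal length in pixels is half the picture's height over the tangent of half this angle, whatever the lens; pixels are square), "cx", "cy" (the principal point, pixels), "cam_to_world" (4x4, takes a point from camera to world coordinates). Camera axes: x right, y up, looking along -z (the intrinsics and any distortion apply to the point x, -y, -z); pixel columns grow to the right and rows downward; lengths in m; the calibration is good to about 2 mm. A picture is of the moment at which its call begins: read the wrist's pose just before it. calibration takes no time and is no camera call; for the wrist camera it gives the pose at the moment of the call.
- arm.hand_in(): hands the job in, once; it reports no verdict.
The state is a dict: "t": time; "joint_positions": joint angles; "qvel": joint speeds; "joint_efforts": joint torques, N m; "eef_pos": TCP position; "eef_rot": TCP orientation; "ft_force": force on the tool from outside, world axes, zero at the start; "ft_torque": the same for the moment, N m; "opening": opening from 0.0 (shut) to 1.0 (fully open).
Only numpy, scipy, OpenCV 4.12 (cv2) and the standard library are available. Lean on these libraries where they do the work, as an engineer would, in place of code of your own. Each camera call takes 0.05 s, during which the arm holds its last target.

TASK

Clamp the specimen mount in the swing-jaw vise: push the free end of the vise's top plate sideways so that it pivots about its pin, the jaw under it carries the mount up against the anvil, and the clutch clicks over. Stop at the first click - a second click spoils the setting. Leave the mount standing upright against the anvil, and the things around where they are.

Things in the scene. Friction and masses are not known exactly. Their poses are not given: they have to be found in the camera images.
- vise: swing-jaw vise screwed to the bench. Origin: on the pivot pin's axis at bench height, z up. In its frame the grey base plate, 8 mm thick, spans x -125..-25, y -53..93 mm, with a round lobe of 27 mm radius at the pin. Jaw and top plate point from the pin to -x when joint jaw is 0. Between robot and vise stands a fixed hand press about 0.3 m high: pass well above it
- anvil (a point): centre of the flat front face of the vise's anvil, a fixed steel block 64 mm long, 18 mm thick, 8 to 28 mm above the bench; the face looks to the vise's -y and lies at y = 63 mm, this point at x = -70 mm in the vise's frame. The mount ends up against this face, its centre 17 mm in front of it
- jaw (a joint): heading of the steel jaw bar (95 mm long, 30 wide, 10 to 27 mm above the bench) about the pin, rad: 0 = along the vise's -x, growing as it closes, i.e. swings towards the vise's +y (clockwise from above). Starts open, -0.65 to -0.40. It stays where it is left; moving it takes about 1 N at the plate's end. It is stopped by the mount somewhere between -0.13 and +0.13
- jaw_screw (a point): point on the jaw bar's side that faces the anvil, 70 mm from the pin, 18.5 mm above the bench, where a screw with a round 14 mm pad sticks out to meet the mount. The pad stands 6 to 22 mm off the bar, set differently each time and not reported, so where the jaw stops must be felt
- top_plate (a joint): angle of the plain aluminium top plate ahead of the jaw bar, closing direction positive, rad; the plate's heading is jaw + top_plate. 0 = not clicked, 0.07 = one click, 0.14 = two. Plate: 40 mm wide, 32 to 44 mm above the bench, on the same pin, reaching 145 mm from it, so its last 50 mm overhang the jaw bar
- clutch (a point): top centre of the black clutch drum on the pin (59 mm above the bench), joining plate to jaw. Once the mount stops the jaw, the push 128 mm from the pin rises to about 7 N in some 2 to 3 mm and eases off; 4.5 mm from the start (0.035 rad) the plate snaps ahead by itself to 0.07 rad, 4.5 mm away from the finger, and stays there: the click. Pushing 4.5 mm past that notch brings the second click
- push_corner (a point): point near the top plate's free corner on the side face to push (the one away from the anvil): 128 mm from the pin along the plate, 20 mm off its middle line, mid-thickness, 38 mm above the bench. Below the plate's free end is open space down to the base plate's top (8 mm)
- mount: specimen mount to clamp: green resin disc, 34 mm across and 18 mm high, about 35 g, standing loose on the base plate between the jaw's pad and the anvil, 4 to 14 mm short of the anvil's face. Origin: centre of its underside
- loupe: bystander: loose grey-white loupe, 40 mm across, 36 mm high, on the bench on the anvil's side of the vise. Origin: centre of its underside
- spare_mount: bystander: loose larger mount, 38 mm across, 18 mm high, on the bench behind the anvil. Origin: centre of its underside
- timer: bystander: loose white timer, 60x70x23 mm, on the bench to the robot's right. Origin: centre of its underside
Mind the look-alikes: they are no part of the job. What is meant by the mount is not black or orange, and is the smaller of those in its own colour.

How it is judged:
By the outcome, as a careful person would: the job done as asked, in the order asked, and still so for the second after the job is handed in, with the robot touching nothing.
It also fails if it takes over 67 s, if anything falls off the work surface, if the arm or the gripper's body presses on something with over 40 N, if the wrist force passes 120 N, or if a joint passes its speed limit or range.

## Working session

There is one attempt and no reset: what is moved stays moved. The work goes in short steps, Python scripts to look and compute and a tool call to move; the robot and the scene stay as the last step left them, time stands still between calls to the robot, and variables do not carry over. Pictures are saved under pics/ and viewed, and the job is handed in when it is done.

Besides the shell and the picture viewer there is one more tool, called after "Request:" by a JSON object that holds its "fn" and its "kwargs". move_arm: Moves the arm, as the interface text tells. Its arguments: {"type":"object","properties":{"deltas":{"type":"array"},"grip":{"type":"number"},"squeeze":{"type":"number"}},"required":["deltas"]}

```bash
mkdir -p pics; cat > h.py <<'E'
import numpy as np, cv2
from plant import arm
def save(im,n): cv2.imwrite(f'pics/{n}.png',cv2.cvtColor(im,cv2.COLOR_RGB2BGR))
E
python3 - <<'E'
from h import *
s=arm.read_state(); print({k:np.round(v,3) for k,v in s.items()})
for n in ['side','top','wrist']:
    c=arm.calibration(n); print(n,{k:(np.round(v,3).tolist() if not isinstance(v,str) else v) for k,v in c.items()})
    im=arm.capture(n); np.save(f'{n}0.npy',im); save(im,n+'0')
E
```

```text
{'t': np.float64(0.0), 'joint_positions': array([ 1.016,  0.592,  0.048,  1.61 , -0.033,  0.943, -0.034]), 'qvel': array([-0.   ,  0.001, -0.001,  0.001, -0.   , -0.001, -0.   ]), 'joint_efforts': array([-0.0000e+00, -5.4870e+01,  1.5460e+00, -1.9813e+01,  9.0000e-03,
        9.0000e-03,  0.0000e+00]), 'eef_pos': array([ 0.323, -0.648,  0.23 ]), 'eef_rot': array([ 3.141e+00,  2.000e-03, -1.109e+00]), 'ft_force': array([ 0.719, -0.833,  0.03 ]), 'ft_torque': array([ 0.018,  0.006, -0.066]), 'opening': np.float64(0.999)}
side {'vfov': 45.286, 'cx': 315.606, 'cy': 244.73, 'cam_to_world': [[-1.0, -0.024, 0.01, 0.484], [0.024, -0.672, 0.741, 0.626], [-0.011, 0.741, 0.672, 0.829], [0.0, 0.0, 0.0, 1.0]]}
top {'vfov': 53.634, 'cx': 323.591, 'cy': 231.015, 'cam_to_world': [[0.026, 0.991, -0.129, 0.358], [-0.999, 0.029, 0.018, -0.186], [0.021, 0.129, 0.991, 0.945], [0.0, 0.0, 0.0, 1.0]]}
wrist {'vfov': 69.403, 'cx': 324.233, 'cy': 239.316, 'cam_to_world': [[0.445, 0.857, 0.259, 0.39], [-0.896, 0.427, 0.126, -0.616], [-0.002, -0.288, 0.958, 0.372], [0.0, 0.0, 0.0, 1.0]]}
```

View pics/side0.png

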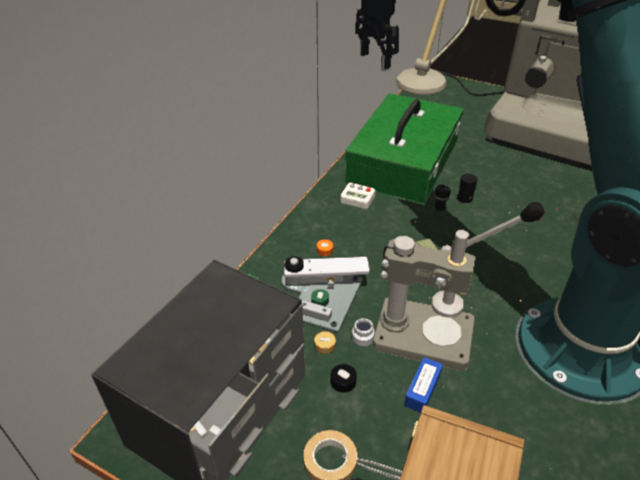

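View pics/top0.png

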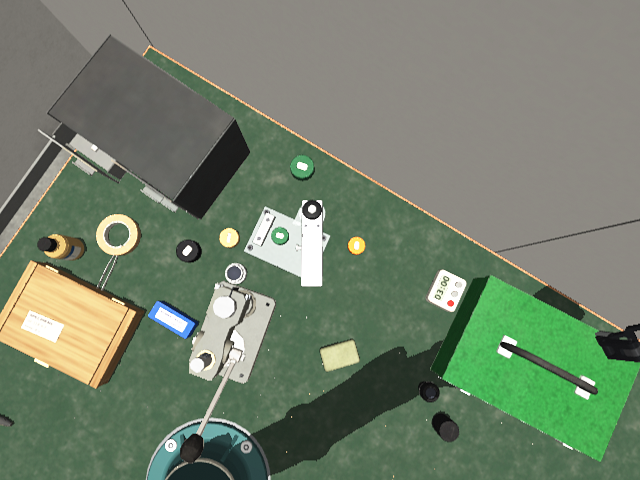

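View pics/wrist0.png

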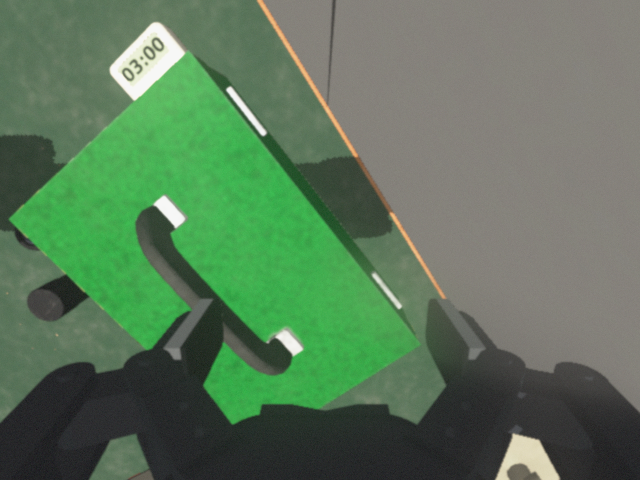

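```bash
cat >> h.py <<'E'
def ray(n,u,v,c=None):
    c=c or arm.calibration(n); f=240/np.tan(np.radians(c['vfov'])/2)
    T=np.array(c['cam_to_world']); d=T[:3,:3]@np.array([(u-c['cx'])/f,-(v-c['cy'])/f,-1]); return T[:3,3],d
def hit(n,u,v,z,c=None):
    o,d=ray(n,u,v,c); return o+d*(z-o[2])/d[2]
def proj(n,p,c=None):
    c=c or arm.calibration(n); f=240/np.tan(np.radians(c['vfov'])/2)
    T=np.array(c['cam_to_world']); q=T[:3,:3].T@(np.asarray(p)-T[:3,3]); return c['cx']+f*q[0]/-q[2], c['cy']-f*q[1]/-q[2]
E
python3 - <<'E'
from h import *
im=np.load('top0.npy'); save(cv2.resize(im[150:300,220:380],None,fx=5,fy=4*1.25,interpolation=cv2.INTER_CUBIC)[:600*5//4][:, :800][:600] if 0 else cv2.resize(im[155:300,220:380],None,fx=4,fy=4,interpolation=cv2.INTER_CUBIC),'topc')
im=np.load('side0.npy'); save(cv2.resize(im[230:350,270:400],None,fx=5,fy=5,interpolation=cv2.INTER_CUBIC),'sidec')
E
```

```text
(no output)
```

View pics/topc.png

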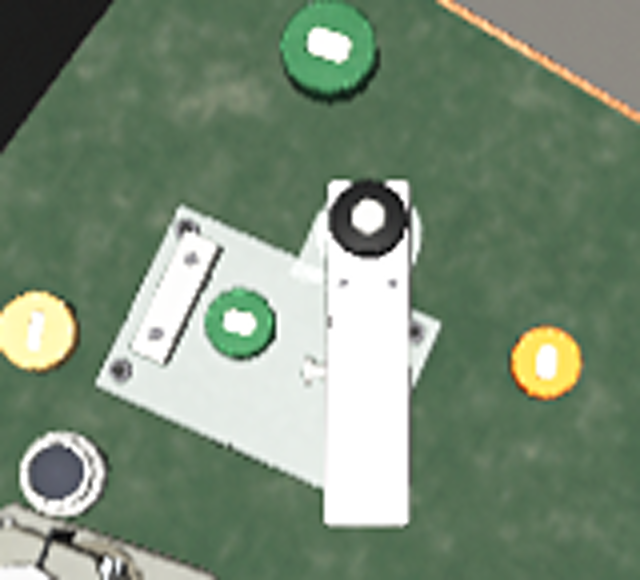

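View pics/sidec.png

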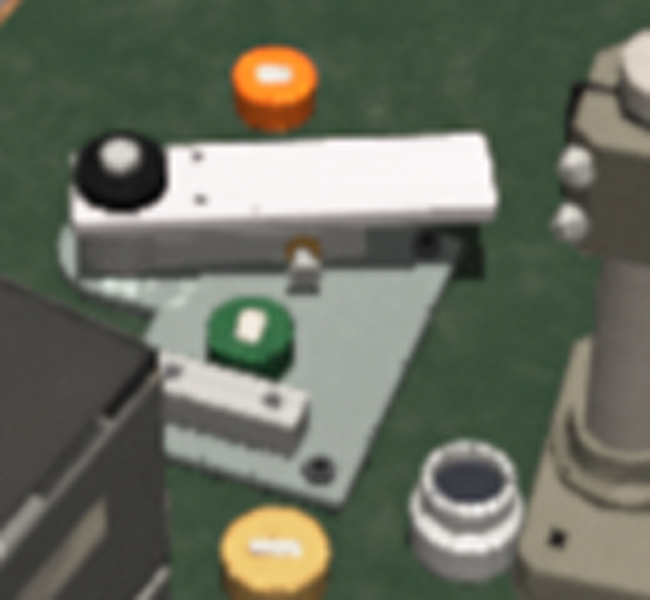

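```bash
python3 - <<'E'
from h import *
def F(u,v): return 220+(u+.5)/4-.5,155+(v+.5)/4-.5
def FS(u,v): return 270+(u+.5)/5-.5,230+(v+.5)/5-.5
def P(n,uv,z,l): print(l,np.round(uv,1),np.round(hit(n,*uv,z)*1000,1))
im=np.load('top0.npy')[155:300,220:380].astype(int)
m=(im.min(2)>205)&(np.abs(im.max(2)-im.min(2))<30)
m=(im.min(2)>228).astype(np.uint8)
n,l,st,ce=cv2.connectedComponentsWithStats(m)
for i in range(1,n):
    if st[i,4]>100:
        c=np.argwhere(l==i)[:,::-1].astype(np.float32); r=cv2.minAreaRect(c); print(st[i],r)
P('top',F(368,217),.060,'drum')
for a,b,t in [(323,525,'endL'),(409,526,'endR'),(409,180,'pinR'),(327,180,'pinL')]: P('top',F(a,b),.044,t)
for a,b,t in [(486,133,'endR'),(496,212,'endL')]: P('side',FS(a,b),.044,'s'+t)
P('side',FS(121,155),.060,'sdrum')
for a,b,t in [(185,229,'anv'),(220,241,'an'),(168,365,'an'),(133,352,'an')]: P('top',F(a,b),.028,t)
for a,b,t in [(181,206,'base'),(96,384,'base'),(440,322,'base')]: P('top',F(a,b),.008,t)
P('top',F(240,322),.026,'mount')
P('top',F(546,362),.018,'orange');P('top',F(58,474),.036,'loupe');P('top',F(329,43),.018,'spare');
P('top',(447,290),.023,'timer')
P('side',FS(251,330),.026,'smount')
# press top
P('top',(225,306),.3,'press');P('side',(404,243),.3,'press')
P('top',(246,305),.3,'pressedge')
E
```

```text
[  24   52   78   79 3009] ((63.0975341796875, 90.98882293701172), (77.94215393066406, 76.94254302978516), 1.5911402702331543)
drum [311.6 208.9] [ 515.5 -178.3   60. ]
endL [300.4 285.9] [ 370.7 -161.4   44. ]
endR [321.9 286.1] [ 371.3 -201.9   44. ]
pinR [321.9 199.6] [ 537.1 -197.4   44. ]
pinL [301.4 199.6] [ 535.9 -157.9   44. ]
sendR [366.8 256.2] [ 370.8 -201.7   44. ]
sendL [368.8 272. ] [ 370.9 -157.3   44. ]
sdrum [293.8 260.6] [ 515.  -177.5   60. ]
anv [265.9 211.9] [512.6 -89.   28. ]
an [274.6 214.9] [ 507.2 -106.2   28. ]
an [261.6 245.9] [445.7 -83.6  28. ]
an [252.9 242.6] [451.5 -66.4  28. ]
base [264.9 206.1] [527.5 -84.4   8. ]
base [243.6 250.6] [437.2 -46.3   8. ]
base [329.6 235.1] [ 472.9 -215.2    8. ]
mount [279.6 235.1] [ 467.9 -117.4   26. ]
orange [356.1 245.1] [ 453.4 -267.5   18. ]
loupe [234.1 273.1] [391.5 -34.6  36. ]
spare [301.9 165.4] [ 610.8 -155.8   18. ]
timer [447 290] [ 370.6 -444.9   23. ]
smount [319.8 295.6] [ 466.8 -115.5   26. ]
press [225 306] [337.8 -68.7 300. ]
press [404 243] [354.4  43.8 300. ]
pressedge [246 305] [339.9 -96.6 300. ]
```

```bash
python3 - <<'E'
from h import *
for uv in [(275,299),(243,283),(213,282),(243,383),(190,377)]: print('base',np.round(hit('top',*uv,.012)*1000))
def tri(a,b):
    o1,d1=ray('top',*a);o2,d2=ray('side',*b)
    A=np.stack([d1,-d2],1); s=np.linalg.lstsq(A,o2-o1,rcond=None)[0]
    p,q=o1+s[0]*d1,o2+s[1]*d2; return np.round((p+q)/2*1000),np.round(np.linalg.norm(p-q)*1000,1)
print('colknob',tri((223,305),(404,242)))
print('plunger top',tri((199,364),(460,236)))
print('plunger2',tri((237,352),(460,236)))
print('lever knob',tri((192,448),(533,211)))
print('box corner',tri((490,277),(347,146)), tri((437,360),(430,170)))
E
python3 - <<'E'
import sys; sys.path.insert(0,'.')
from h import *
im=np.load('top0.npy'); save(cv2.resize(im[270:390,170:290],None,fx=5,fy=5,interpolation=cv2.INTER_CUBIC),'/..pics/x' if 0 else 'press') if 0 else cv2.imwrite('pics/press.png',cv2.resize(im[270:390,170:290],None,fx=5,fy=5,interpolation=cv2.INTER_CUBIC)[:,:,::-1])
E
```

```text
base [ 344. -112.   12.]
base [374. -49.  12.]
base [374.   9.  12.]
base [185. -58.  12.]
base [194.  43.  12.]
colknob (array([335., -50., 217.]), np.float64(2.8))
plunger top (array([254., -27., 248.]), np.float64(0.5))
plunger2 (array([253., -71., 209.]), np.float64(27.7))
lever knob (array([152., -33., 288.]), np.float64(2.2))
box corner (array([ 394., -496.,  113.]), np.float64(1.1)) (array([ 234., -400.,  110.]), np.float64(30.0))
```

View pics/press.png

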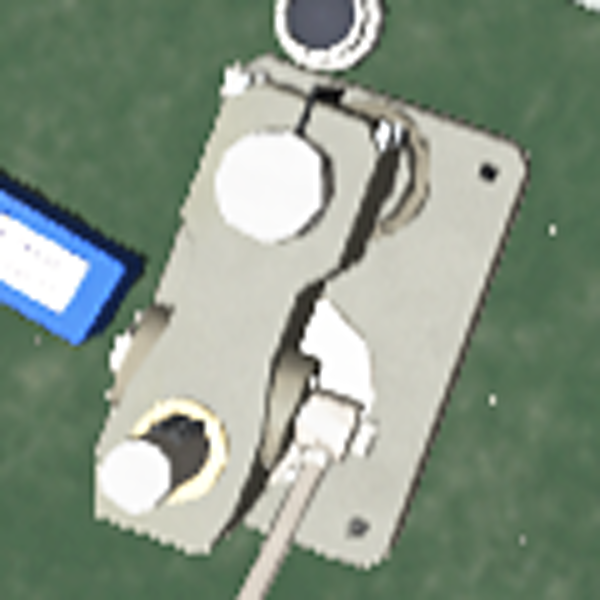

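Request:
{"fn": "move_arm", "kwargs": {"deltas": [[[-31,-25,0],0],[[-31,-25,0],0],[[-31,-25,0],0],[[-31,-25,0],0],[[-31,-25,0],0],[[-31,-25,0],0],[[-31,-25,0],0],[[-31,-25,0],0],[[-31,-25,0],0],[[-31,-25,0],0],[[0,0,0],10],[[0,0,0],10]], "grip": 0}}

```text
t: 1.65
eef_pos: [0.4088, -0.2593, 0.2313]
eef_rot: [3.142, 0.0, -1.462]
ft_force: [0.4, 0.3, 0.4]
opening: 0.001
```

Request:
{"fn": "move_arm", "kwargs": {"deltas": [[[0,0,0],5],[[-6,7,0],0],[[-6,7,0],0],[[0,0,40],0],[[0,0,40],0],[[0,0,40],0],[[0,0,30],0],[[0,0,0],0],[[0,0,0],0]]}}

```text
t: 2.78
eef_pos: [0.3946, -0.2486, 0.0821]
eef_rot: [-3.141, -0.0, -1.545]
ft_force: [-0.3, 0.2, 0.3]
opening: -0.001
```

```bash
python3 - <<'E'
from h import *
save(arm.capture('wrist'),'w1'); save(arm.capture('side'),'s1');s=arm.read_state(); print(s['eef_pos'],s['eef_rot'],s['ft_force'],s['t'],s['joint_positions'])
E
```

```text
[ 0.39512302 -0.24891453  0.08260844] [-3.13932999e+00 -1.20922551e-03 -1.54523763e+00] [ 0.23158221 -0.26912439 -0.34515687] 2.875 [ 0.42915929  0.53367269  0.04766     2.28786539 -0.07742321  0.31887786
 -1.00156395]
```

View pics/w1.png

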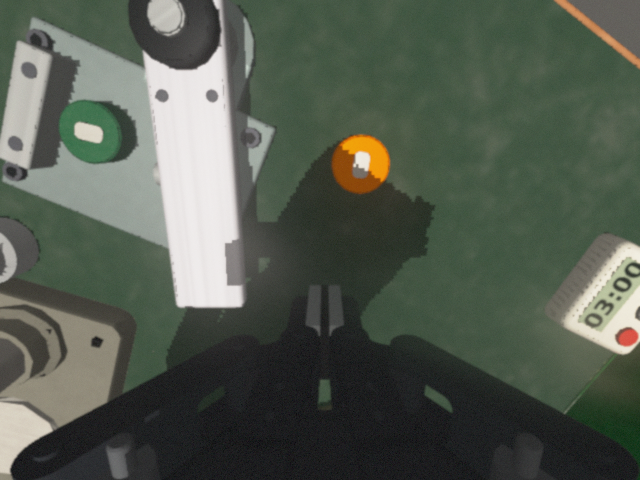

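View pics/s1.png

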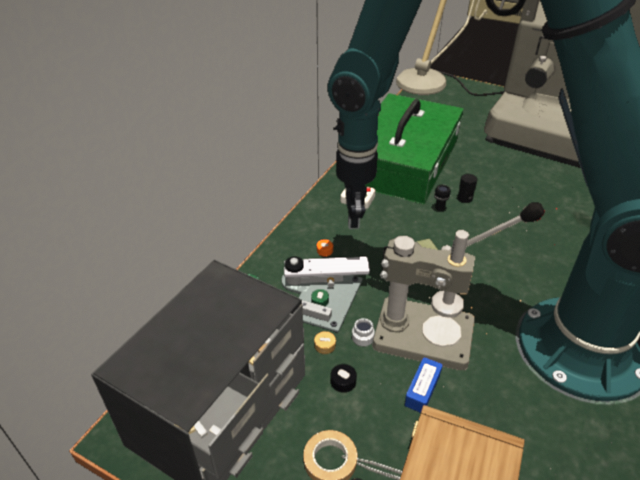

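Request:
{"fn": "move_arm", "kwargs": {"deltas": [[[0,0,26],0],[[0,0,25],0],[[-6,0,0],0],[[-6,0,0],0],[[-4,0,0],0],[[-2,0,0],0],[[-2,0,0],0],[[0,0,0],0],[[0,0,0],0]]}}

```text
t: 4.0
eef_pos: [0.3939, -0.2287, 0.0303]
eef_rot: [-3.142, -0.0, -1.546]
ft_force: [-0.5, -0.4, 0.3]
opening: 0.001
```

```bash
python3 - <<'E'
from h import *
save(arm.capture('wrist'),'w2');s=arm.read_state(); print(s['eef_pos'],s['eef_rot'],s['ft_force'],s['t'])
for p in [(0.3946,-.2017,.044),(0.371,-.2017,.044)]: print(proj('wrist',p))
E
```

```text
[ 0.39390273 -0.22869758  0.03026736] [ 3.14158825e+00 -1.25942095e-04 -1.54561198e+00] [-0.66572437 -0.71171119 -0.42541105] 4.05
(np.float64(260.439054339706), np.float64(318.70977178262797))
(np.float64(261.9839600344078), np.float64(367.1169492778523))
```

View pics/w2.png

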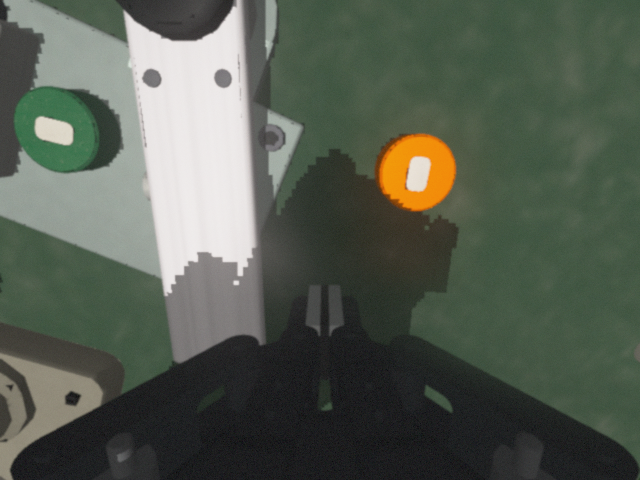

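Request:
{"fn": "move_arm", "kwargs": {"deltas": [[[-4,0,0],1],[[-4,0,0],0],[[-2,0,0],0],[[-1,0,0],0],[[-1,0,0],0],[[-1,0,0],0],[[-1,0,0],0],[[-1,0,0],0],[[0,0,0],0]]}}

```text
t: 5.18
eef_pos: [0.3934, -0.2136, 0.0303]
eef_rot: [3.141, -0.0, -1.563]
ft_force: [-0.4, -2.4, 0.6]
opening: -0.0
```

```bash
python3 - <<'E'
from h import *
save(arm.capture('wrist'),'w3');s=arm.read_state(); print(s['eef_pos'],s['eef_rot'],s['ft_force'],s['t'])
E
```

```text
[ 0.39343912 -0.2136228   0.03030736] [ 3.14121366e+00 -5.41373611e-05 -1.56302314e+00] [-0.75484808 -1.4421699   0.53646759] 5.225
```

View pics/w3.png

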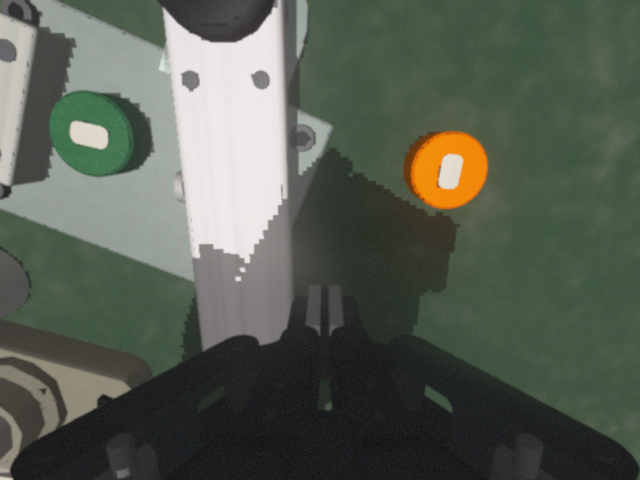

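Request:
{"fn": "move_arm", "kwargs": {"deltas": [[[-4.2,0.8,0],2],[[-4.2,0.8,0],2],[[-4.2,0.8,0],2],[[-4.2,0.8,0],2],[[-4.2,0.8,0],2],[[0,0,0],0]]}}

```text
t: 5.98
eef_pos: [0.3914, -0.1916, 0.0303]
eef_rot: [-3.141, 0.0, -1.737]
ft_force: [-0.8, 0.2, -0.6]
opening: 0.001
```

```bash
python3 - <<'E'
from h import *
save(arm.capture('wrist'),'w4');s=arm.read_state(); print(s['eef_pos'],s['eef_rot'],s['ft_force'],s['t'])
save(cv2.resize(arm.capture('top')[155:300,220:380],None,fx=4,fy=4,interpolation=cv2.INTER_CUBIC),'t4')
E
```

```text
[ 0.39172134 -0.1918828   0.03030639] [-3.14070443e+00  2.21228199e-04 -1.73634989e+00] [-0.05037653 -0.78962225 -0.64547538] 6.025
```

View pics/w4.png

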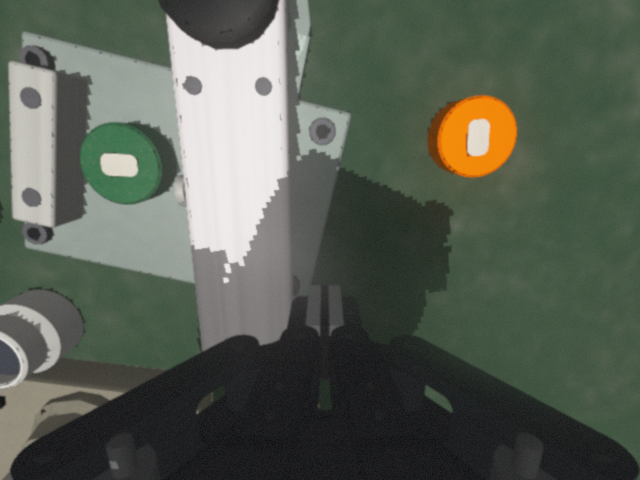

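View pics/t4.png

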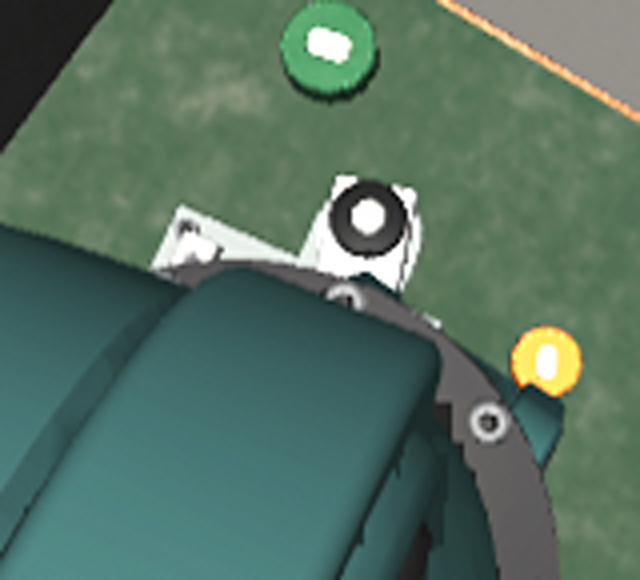

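Request:
{"fn": "move_arm", "kwargs": {"deltas": [[[-2.1,0.5,0],1],[[-2.1,0.5,0],1],[[-2.1,0.5,0],1],[[-2.1,0.5,0],1],[[-2.1,0.5,0],1],[[-2.1,0.5,0],1],[[0,0,0],0]]}}

```text
t: 6.95
eef_pos: [0.3905, -0.179, 0.0303]
eef_rot: [3.141, 0.0, -1.842]
ft_force: [0.3, 0.1, -0.1]
opening: 0.0
```

```bash
python3 - <<'E'
from h import *
save(arm.capture('wrist'),'w5');s=arm.read_state(); print(s['eef_pos'],s['eef_rot'],s['ft_force'],s['t'])
E
```

```text
[ 0.39033728 -0.17900484  0.03025919] [ 3.14065815e+00  2.90091029e-04 -1.84169892e+00] [-1.18834089 -0.53970092 -0.00265399] 7.0
```

View pics/w5.png

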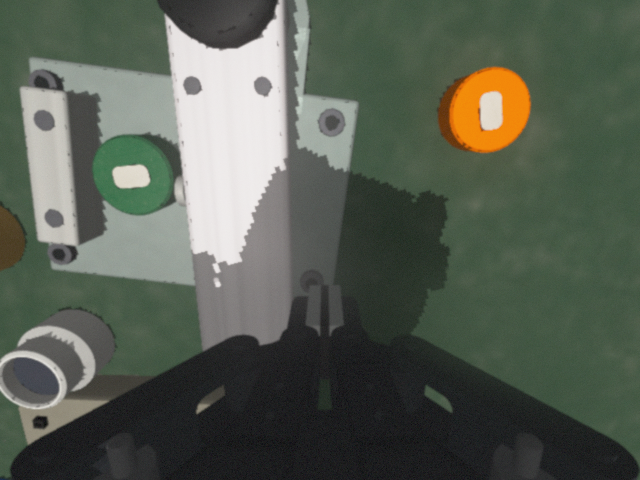

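Request:
{"fn": "move_arm", "kwargs": {"deltas": [[[-2.1,0.5,0],1],[[-2.1,0.5,0],1],[[-2.1,0.5,0],1],[[-2.1,0.5,0],1],[[-2.1,0.5,0],1],[[0,0,0],0]]}}

```text
t: 7.75
eef_pos: [0.3912, -0.1681, 0.0303]
eef_rot: [3.141, 0.0, -1.929]
ft_force: [-0.9, -0.5, 0.4]
opening: 0.001
```

```bash
python3 - <<'E'
from h import *
save(arm.capture('wrist'),'w6');s=arm.read_state(); print(s['eef_pos'],s['eef_rot'],s['ft_force'],s['t'])
E
```

```text
[ 0.39138978 -0.16826917  0.03025145] [ 3.14116887e+00  2.10377596e-04 -1.92884529e+00] [-0.87481354 -0.52042093 -1.05425603] 7.8
```

View pics/w6.png

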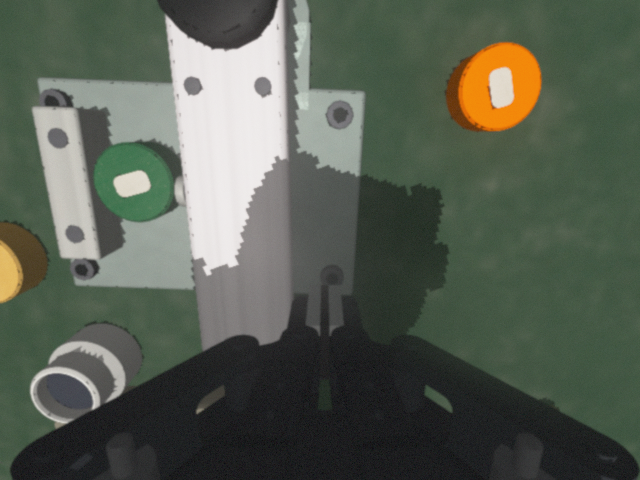

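Request:
{"fn": "move_arm", "kwargs": {"deltas": [[[-1,0.3,0],0.5],[[-1,0.3,0],0.5],[[-1,0.3,0],0.5],[[0,0,0],0]]}}

```text
t: 8.3
eef_pos: [0.3916, -0.166, 0.0303]
eef_rot: [-3.141, -0.001, -1.956]
ft_force: [-1.7, -3.2, -0.1]
opening: -0.003
```

Request:
{"fn": "move_arm", "kwargs": {"deltas": [[[-1,0.3,0],0.5],[[0,0,0],0]]}}

```text
t: 8.55
eef_pos: [0.3917, -0.1652, 0.0303]
eef_rot: [-3.141, -0.001, -1.966]
ft_force: [-2.5, -4.4, -0.3]
opening: 0.002
```

Request:
{"fn": "move_arm", "kwargs": {"deltas": [[[-1,0.3,0],0.5],[[0,0,0],0]]}}

```text
t: 8.8
eef_pos: [0.3917, -0.1646, 0.0303]
eef_rot: [-3.141, -0.001, -1.975]
ft_force: [-3.5, -5.9, 0.9]
opening: 0.004
```

```bash
python3 - <<'E'
from h import *
save(arm.capture('wrist'),'w7');s=arm.read_state(); print(s['eef_pos'],s['eef_rot'],s['ft_force'],s['t'])
E
```

```text
[ 0.39170713 -0.16466341  0.03031515] [-3.14061831e+00 -1.46334011e-03 -1.97487631e+00] [-2.95203965 -5.78698358  0.13108757] 8.85
```

View pics/w7.png

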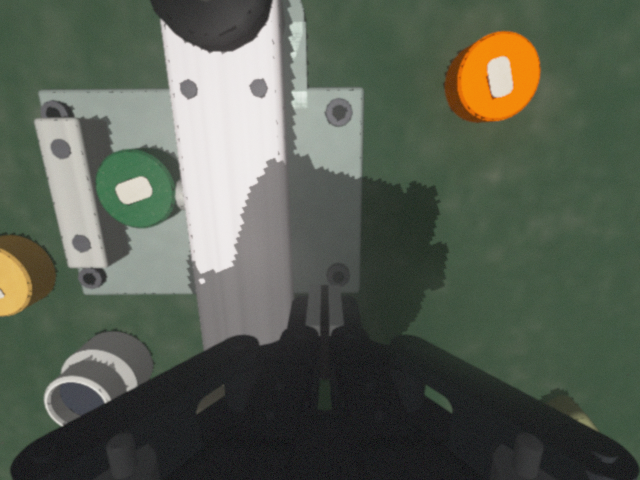

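Request:
{"fn": "move_arm", "kwargs": {"deltas": [[[-0.7,0.2,0],0.3],[[0,0,0],0]]}}

```text
t: 9.1
eef_pos: [0.3917, -0.1642, 0.0303]
eef_rot: [-3.14, -0.002, -1.981]
ft_force: [-3.0, -7.2, -1.6]
opening: 0.002
```

Request:
{"fn": "move_arm", "kwargs": {"deltas": [[[-0.7,0.2,0],0.3],[[0,0,0],0]]}}

```text
t: 9.35
eef_pos: [0.3918, -0.1637, 0.0303]
eef_rot: [-3.14, -0.002, -1.986]
ft_force: [-3.3, -6.3, 0.1]
opening: -0.002
```

Request:
{"fn": "move_arm", "kwargs": {"deltas": [[[-0.6,0.1,0],0],[[0,0,0],0]]}}

```text
t: 9.6
eef_pos: [0.3919, -0.1631, 0.0303]
eef_rot: [-3.14, -0.002, -1.986]
ft_force: [-2.0, -7.7, 0.4]
opening: -0.004
```

Request:
{"fn": "move_arm", "kwargs": {"deltas": [[[-0.6,0.1,0],0],[[0,0,0],0]]}}

```text
t: 9.85
eef_pos: [0.3927, -0.1605, 0.0303]
eef_rot: [-3.142, 0.0, -1.983]
ft_force: [-0.1, 0.6, 0.6]
opening: 0.002
```

Force fell from 8 N to 0: the click. Backing off.

Request:
{"fn": "move_arm", "kwargs": {"deltas": [[[3,0,0],0],[[6,0,0],0],[[8,0,0],0],[[8,0,0],0],[[0,0,0],0],[[0,0,0],0]]}}

```text
t: 10.6
eef_pos: [0.3824, -0.1837, 0.0303]
eef_rot: [3.142, 0.0, -1.984]
ft_force: [-0.1, 0.1, 0.0]
opening: 0.002
```

```bash
python3 - <<'E'
from h import *
save(arm.capture('wrist'),'w8');s=arm.read_state(); print(s['eef_pos'],s['eef_rot'],s['ft_force'],s['t'])
E
```

```text
[ 0.38241162 -0.18355791  0.03026994] [ 3.14145654e+00  1.71365877e-04 -1.98315556e+00] [-0.33751753  0.41991035 -0.68951452] 10.65
```

View pics/w8.png

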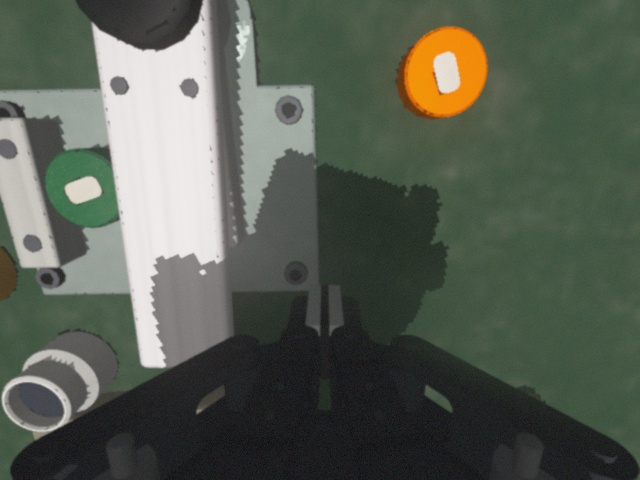

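Request:
{"fn": "move_arm", "kwargs": {"deltas": [[[8,0,0],0],[[0,0,-25],0],[[0,0,-45],0],[[0,0,-45],0],[[0,0,-45],0],[[0,0,-45],0],[[35,-30,0],0],[[40,-40,0],0],[[40,-40,0],0],[[40,-40,0],0],[[40,-40,0],0],[[0,0,0],0]]}}

```text
t: 12.15
eef_pos: [0.4736, -0.4494, 0.2344]
eef_rot: [3.141, -0.002, -1.987]
ft_force: [0.2, 0.3, -0.1]
opening: 0.004
```

```bash
python3 - <<'E'
from h import *
t=arm.capture('top'); save(t,'t9f'); a=cv2.resize(t[155:300,220:380],None,fx=4,fy=4,interpolation=cv2.INTER_CUBIC);save(a,'t9')
b=arm.capture('side'); np.save('side9.npy',b);np.save('top9.npy',t)
save(cv2.resize(b[230:350,270:400],None,fx=5,fy=5,interpolation=cv2.INTER_CUBIC),'s9')
s=arm.read_state(); print(s['eef_pos'],s['ft_force'],s['t'])
E
```

```text
[ 0.47407525 -0.44561521  0.23455031] [ 0.71974101 -0.16087808  0.13944366] 12.25
```

View pics/t9.png

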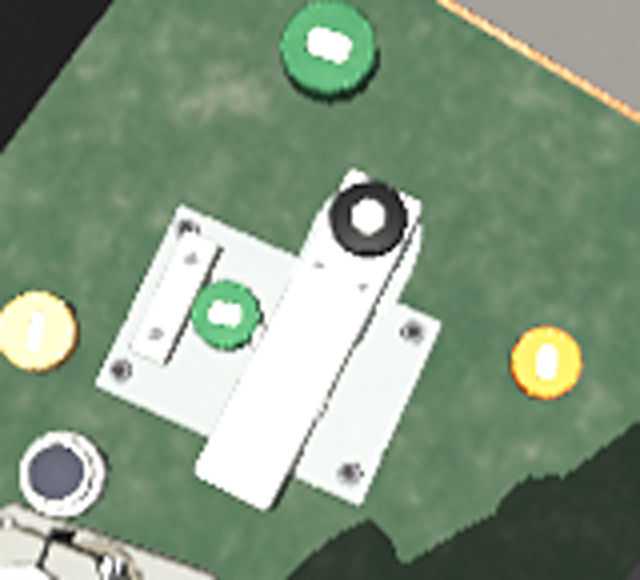

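View pics/s9.png

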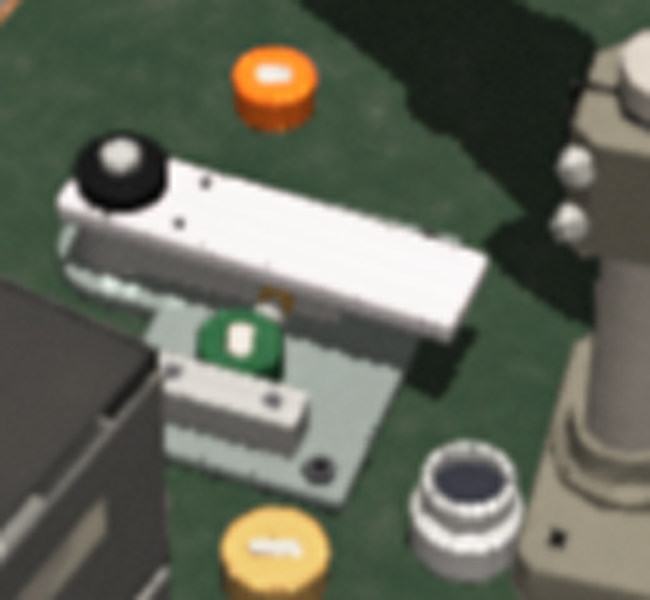

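View pics/t9f.png

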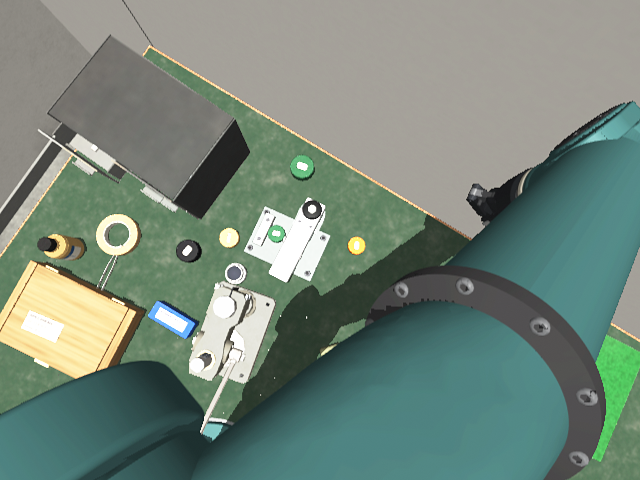

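```bash
python3 - <<'E'
from h import *
def F(u,v): return 220+(u+.5)/4-.5,155+(v+.5)/4-.5
m=hit('top',*F(226,314),.026)*1000
a=hit('top',*F(220,241),.028)*1000;b=hit('top',*F(168,365),.028)*1000
d=(b-a)[:2];d/=np.linalg.norm(d);print('mount',m,'dist to face',abs(d[0]*(m-a)[1]-d[1]*(m-a)[0]))
L=hit('top',*F(195,476),.044)*1000;R=hit('top',*F(270,511),.044)*1000;p=hit('top',*F(368,217),.06)*1000
print('plate heading',np.degrees(np.arctan2(*((L+R)/2-p)[[1,0]])), 'anvil',np.degrees(np.arctan2(d[1],d[0])))
for q,n in [((302,167),'spare')]: pass
t0,t9=np.load('top0.npy')[150:195,280:330].astype(int),np.load('top9.npy')[150:195,280:330].astype(int); print('spare diff',np.abs(t0-t9).mean())
t0,t9=np.load('top0.npy')[260:288,222:248].astype(int),np.load('top9.npy')[260:288,222:248].astype(int); print('loupe diff',np.abs(t0-t9).mean())
b0,b9=np.load('side0.npy')[180:210,338:380].astype(int),np.load('side9.npy')[180:210,338:380].astype(int); print('timer diff',np.abs(b0-b9).mean())
save(cv2.resize(np.load('side9.npy')[170:220,320:400],None,fx=6,fy=6),'tm')
E
```

```text
mount [ 471.60891976 -110.40626509   26.        ] dist to face 16.21522113383756
plate heading 155.41128252711405 anvil 159.74121710652545
spare diff 17.48311111111111
loupe diff 18.05677655677656
timer diff 2.7423280423280425
```

View pics/tm.png

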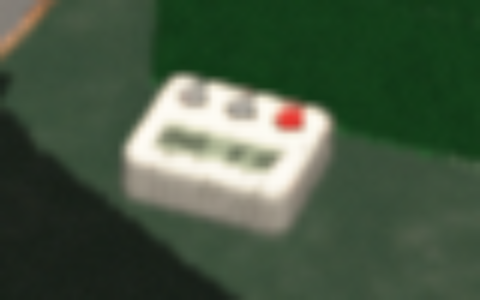

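```bash
python3 -c "
from h import *
arm.hand_in(); print(arm.read_state()['t'])"
```

```text
the job is handed in; nothing more can be done
the job is handed in; nothing more can be done
```

The mount is clamped against the anvil after a single clutch click, and the job is handed in at about 12 s of the 67 s allowed.

- **Push:** I pushed the plate's free end with the shut fingers along its arc, about 120 mm from the pin. When the mount stopped the jaw, the force rose to about 8 N and then fell to zero as the plate snapped ahead. I stopped there, backed off and lifted clear.
- **Click count:** I felt one snap. In the wrist picture the plate stands ahead of the jaw bar; I did not measure that angle.
- **Mount:** It is upright on the base plate between pad and anvil. Its centre measured 16.2 mm from the anvil's face against the 17 mm expected, which is within the calibration error.
- **Things around:** The loupe and the spare mount are at the same pixels as before, judged by eye. The automatic before-and-after comparison showed differences for these two (about 17–18 grey levels), which I put down to changed picture brightness. The timer matched in the side picture.
- **Not checked:** I did not look again between the last pictures and handing in, as the arm did not move.

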